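# Step a disc under the centre punch on a cross-slide jig

## Robot

A 6-joint arm with a two-finger parallel gripper is mounted at the origin on a cart in front of the work surface, level with it; the furniture and walls round the work are solid. World frame = base frame: x ahead of the robot, y to its left, z up, the work surface at z = 0. Lengths are in m, angles in degrees, forces in N, time in s.
With the tool pointing down it reaches from about 0.35 to 0.875 m from the base axis. Payload 4.2 kg.
Tool frame: the origin (TCP) lies on the centre line of the jaws, within the pads' length; the fingertips stand r.tip_extent ahead of it and the grasp point (between the pads) lies 11 mm behind it (r.tip_extent is the distance from the TCP to the fingertips, in m); z points along the fingers, y is the line along which they close (so a half turn about z gives the same grasp; the last joint's range is limited). The gripper opens to 87 mm and grips with 3 to 60 N. Pads are 19 mm wide; open, the fingers measure 117 mm over their backs; the gripper's body (75 mm by 190 mm) begins 51 mm behind the grasp point.
Start: joints at [91.192, 22.042, 0.453, 0, -68.411, -14.817], TCP at [0.147, 0.607, 0.231] pointing down, gripper open.
Joint ranges: [-179.83, 179.83], [-69.29, 118.12], [-61.27, 80.66], [-181.25, 117.63], [-171.15, -9.14], [-177.46, 177.46]. Speed limits (degrees/s): [159.86, 159.86, 180, 180, 180, 180].

## Interface

Orientations are given as a 3x3 rotation matrix whose columns are the frame's x, y, z axes.
In Python, from station import r gives the robot as it stands.
- The arm moves only by the shell command python3 -m jog 'ROWS'. ROWS is text: rows parted by semicolons, each of 5 numbers parted by spaces: the opening, from 0 (shut) to 1 (fully open), then the shift along the world's x, y, z in mm, then the turn about the world's z in degrees. In form: hand dx dy dz roll; .... A call has 1 to 5 rows; each row shifts and turns the commanded pose from where the row before left it; what a row does not reach is not made up. A row lasts 1/8 s, in which the tool goes at most 62.5 mm and 10.7 degrees, less where a joint would pass 70% of its speed; a pose out of reach is approached as far as the arm can. A call is refused whole if a number of a shift passes 62.5 or a number of a turn 10.7, either way. A call with a gripper value outside its range is refused whole. The fingers move at their own pace and stop on an object; the grip force is fixed at half the most. Time passes only in rows, so rows that do not move let the fingers close. It gives the time, the measured TCP pose, the force, the opening and the grip force at its end, in the units of the state.
- r.sense(): the state, without advancing time (a new reading comes with each control period).
- r.capture(name): name is "scene" or "top" or "wrist"; returns a dict with "pixels" (384x512x3 uint8, red, green, blue), "fovy" (degrees; the focal length in pixels is half the picture's height over the tangent of half this angle, whatever the lens; pixels are square), "cx", "cy" (the principal point, pixels), "origin" and "orientation" of the camera in the world; the wrist camera has in their place "T_tool_cam" (4x4, takes a point from camera to tool coordinates, whose origin is the TCP and whose axes are the flange's). Camera axes: x right, y down, z forward; pixel columns grow to the right and rows downward; lengths in m; the calibration is good to about 2 mm. A picture is of the moment at which its call begins: read the wrist's pose just before it. There is no depth.
- r.finish_job(): hands the job in; it is judged then, once.
The state is a dict: "time_s": time; "joints": joint angles; "joint_velocities": joint speeds; "effort": joint torques, N m; "tcp_pos": TCP position; "ee_rot": TCP orientation; "wrist_force": force on the tool from outside, world axes, zero at the start; "moment": the same for the moment, N m; "gripper_width": opening from 0.0 (shut) to 1.0 (fully open); "gripper_force": force on a finger pad.
Only numpy, scipy, OpenCV 4.12 (cv2) and the standard library are available. Lean on these libraries where they do the work, as an engineer would, in place of code of your own. Each camera call takes 0.05 s, during which the arm holds its last target. There are 200 camera calls.

## Task

Punch the two marks on the wooden disc that is clamped on the cross-slide jig: slide the carrier by its square well until the centre dot of the round mark stands under the fixed punch and press the punch head fully down, then let it spring up, step the carrier to the square mark and punch that too. Never punch anywhere else on the disc, never slide the carrier while the punch is down, and leave the punch up with the square mark still under it and the things on the bench where they lie.

Things in the scene. Friction and masses are not known exactly. Their poses are not given: they have to be found in the camera images.
- marking_jig: Fixed grey jig, base 270 x 200 x 12 mm (jig x -127 to +143). Origin: centre of underside, straight below the punch. x points away from the robot (yaw varies), y left, z up. Column 30 x 50 mm at x = +125, 138 mm high; an arm 20 mm wide (z 114 to 136) runs from it to the punch's guide sleeve, 26 mm diameter, z 98 to 138. Two stacked slides move a carrier along the jig's x and y.
- cross_slide (a joint): Position of the lower slide along the jig's y axis, m, -0.045 to +0.045; moves disc and well together, stays where it is left, about 3 N of friction.
- long_slide (a joint): Position of the carrier (aluminium plate 225 x 110 mm, top 54 mm above the bench) along the jig's x axis, m, -0.045 (towards the robot) to +0.045; stays where it is left, about 3 N of friction. With both slides at 0 the disc's centre is under the punch.
- push_well (a point): Square open well of dark steel at the robot's end of the carrier, 50 x 50 mm inside, walls 5 mm thick along the jig's x and y, rim 26 mm above its floor. Point: centre of the floor, 54 mm above the bench, 135 mm from the disc's centre (jig -x). Put closed fingertips into it and push its walls to move the carrier.
- round_mark (a point): Centre dot of the round mark, a black drawn circle of 24 mm diameter on top of the wooden disc (100 mm diameter, top 68 mm above the bench, clamped firmly on the carrier at any angle).
- square_mark (a point): Centre dot of the square mark, a black drawn square of 24 x 24 mm on top of the same disc, about 45 mm from the round mark.
- punch_tip (a point): Point of the steel centre punch, straight above the jig's origin; 10 mm above the disc's top when up, 1 mm above it when fully pressed.
- punch_head (a point): Centre of the top face of the punch's black round head (36 mm diameter, 13 mm thick), 163 mm above the bench when up.
- punch (a joint): How far the sprung punch is pressed down, m: 0 up, 0.009 fully down (about 5 N); it springs back when let go.
- tape_measure: Yellow tape measure 38 x 70 x 62 mm lying left of the jig, bystander. Origin: centre of its underside.
- pencil: Pencil 158 mm long, bystander right of the jig. Origin: centre of its underside.
- block_pine: Timber off-cut 45 x 120 x 26 mm, bystander right of the jig. Origin: centre of its underside.
- glue_tube: Glue tube 121 mm long, bystander well left of the jig. Origin: centre of its underside.
- pliers: Pliers 166 mm long, bystander left of the jig. Origin: centre of its underside.

How it is judged (in metres and radians):
On the way, in this order (a step that is already met when the one before it is completed fails the run):
1. the punch is pressed down with the round mark under it (horizontal distance between punch_tip and round_mark below 0.005 m and value of joint punch above 0.0065 m), for 0.1 s.
2. the punch is up again (value of joint punch below 0.0015 m), for 0.1 s.
3. the punch is pressed down with the square mark under it (horizontal distance between punch_tip and square_mark below 0.005 m and value of joint punch above 0.0065 m), for 0.1 s.
At the end, for the whole second after the job is handed in: The punch is up (within 1.5 mm), the centre of the square mark is within 5 mm of the punch's point seen from above, and the carrier is at rest (slides slower than 10 mm/s) (horizontal distance between punch_tip and square_mark below 0.005 m and value of joint punch below 0.0015 m and velocity of joint cross_slide between -0.01 and 0.01 m/s and velocity of joint long_slide between -0.01 and 0.01 m/s); the robot touches nothing.
It fails at once if the punch is pressed more than 4 mm while neither mark's centre is within 6 mm of its point (value of joint punch above 0.004 m and horizontal distance between punch_tip and round_mark above 0.006 m and horizontal distance between punch_tip and square_mark above 0.006 m).
It fails at once if a slide moves faster than 20 mm/s while the punch is pressed more than 4 mm (value of joint punch above 0.004 m and (velocity of joint any of cross_slide, long_slide above 0.02 m/s or velocity of joint any of cross_slide, long_slide below -0.02 m/s)).
It fails at once if a loose thing on the bench is moved more than 30 mm (distance of any of tape_measure, pencil, block_pine, glue_tube, pliers from where it was at the start of the episode above 0.03 m).
It also fails if it takes over 54 s, if anything falls off the work surface, if the arm or the gripper's body presses on something with over 40 N, if the wrist force passes 120 N, or if a joint passes its speed limit or range.

## Working session

There is one attempt and no reset: what is moved stays moved. The work goes in short steps, Python scripts to look and compute and a shell command to move; the robot and the scene stay as the last step left them, time stands still between calls to the robot, and variables do not carry over. Pictures are saved under pics/ and viewed, at most 10 in all, crops included, and the job is handed in when it is done.

```bash
mkdir -p pics; ls
python3 - <<'E'
from station import r
import cv2,numpy as np,pickle
d={}
for n in("scene","top"):
    c=r.capture(n); d[n]=c
    cv2.imwrite(f"pics/{n}0.png",cv2.cvtColor(c["pixels"],cv2.COLOR_RGB2BGR))
    print(n,c["fovy"],c["cx"],c["cy"],c["origin"],c["orientation"])
pickle.dump(d,open("c0.pkl","wb"))
s=r.sense();print(s["time_s"],s["tcp_pos"],s["ee_rot"],r.tip_extent,s["gripper_width"])
E
```

```text
pics
scene 54.48867702781088 253.6621392161397 185.73759672797823 [ 0.07014101 -0.26778505  0.72719803] [[ 0.52204413 -0.62381499  0.58165692]
 [-0.852871   -0.38899102  0.34827724]
 [ 0.00899876 -0.67789441 -0.7351042 ]]
top 57.54508232119806 253.84455589017693 192.65281714341722 [0.42950113 0.05160374 0.97598494] [[ 0.02257591 -0.98807947  0.15228028]
 [-0.99966876 -0.02419345 -0.00877737]
 [ 0.01235692 -0.15203168 -0.98829837]]
0.1 [0.14708449 0.60690515 0.22955996] [[ 9.71819175e-01 -2.35727316e-01 -3.51454317e-04]
 [-2.35727545e-01 -9.71817170e-01 -1.97816757e-03]
 [ 1.24758792e-04  2.00526863e-03 -9.99997982e-01]] 0.008 0.9972335066832395
```

View pics/scene0.png

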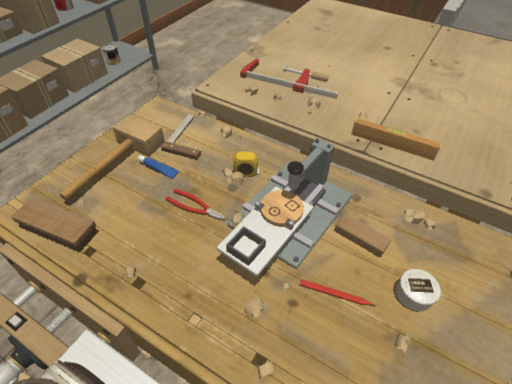

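View pics/top0.png

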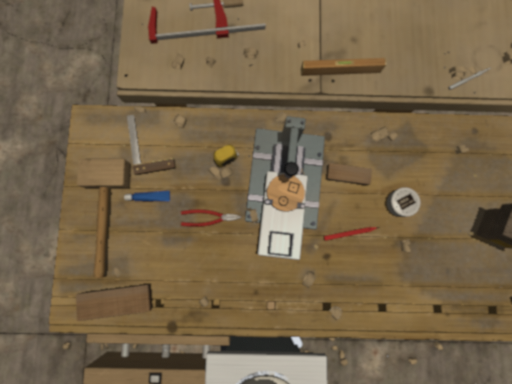

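The jig lies near pixel (288,190) in the top view. The disc is at (286,193), the well at (280,243) and the punch head at (288,171). In the scene view the disc is at (283,208) and the well at (246,245). I'll zoom in on both.

Run:
```python
import cv2,pickle,numpy as np
d=pickle.load(open("c0.pkl","rb"))
a=d["top"]["pixels"][110:270,235:335]; b=d["scene"]["pixels"][135:285,215:345]
# scale
A=cv2.resize(a,None,fx=3.7,fy=3.7,interpolation=cv2.INTER_CUBIC); B=cv2.resize(b,None,fx=3.2,fy=3.2,interpolation=cv2.INTER_CUBIC)
H=max(A.shape[0],B.shape[0]); o=np.zeros((H,A.shape[1]+B.shape[1],3),np.uint8)
o[:A.shape[0],:A.shape[1]]=A;o[:B.shape[0],A.shape[1]:]=B
print(o.shape);cv2.imwrite("pics/crop1.png",o[:,:,::-1])
```

```text
(592, 786, 3)
```

View pics/crop1.png

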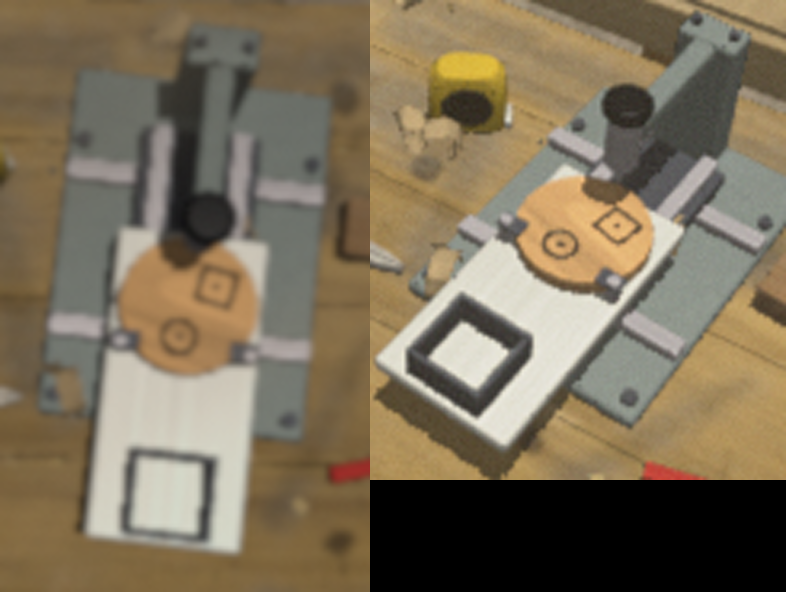

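The zoomed top view shows the round dot at crop (178,337), the square dot at (215,287), the head at (210,216) and the inner well from (133,455) to (213,535). In the scene half, the dots are at (560,244) and (617,226) and the head is at (628,97).

```bash
cat > h.py <<'E'
import numpy as np,pickle
def ray(c,u,v):
    f=c["pixels"].shape[0]/2/np.tan(np.radians(c["fovy"]/2))
    return np.array(c["origin"]),np.array(c["orientation"])@np.array([(u-c["cx"])/f,(v-c["cy"])/f,1])
def onz(c,u,v,z):
    o,d=ray(c,u,v); return (o+d*(z-o[2])/d[2])
def top(u,v): return 235+(u+.5)/3.7-.5,110+(v+.5)/3.7-.5
def sc(u,v): return 215+(u-370+.5)/3.2-.5,135+(v+.5)/3.2-.5
E
python3 - <<'E'
from h import *
d=pickle.load(open("c0.pkl","rb"));T,S=d["top"],d["scene"]
p=lambda n,t,s,z:print(n,*[ (onz(c,*f(*q),z)[:2]*1000).round(1) for c,f,q in((T,top,t),(S,sc,s)) if q])
p("sq",(215,287),(617,226),.068)
p("rd",(178,337),(560,244),.068)
p("head",(210,216),(628,97),.163)
for t in((133,455),(213,460),(208,538),(122,532)):p("well rim",t,None,.08)
for s in((462,294),(530,345),(478,403),(409,355)):p("well rim outer sc",None,s,.08)
B=[onz(T,*top(*t),.012)[:2]*1000 for t in((79,70),(330,97),(300,440),(40,412))]
for b in B:print(b.round(1))
C=np.mean(B,0);e=(B[0]+B[1]-B[2]-B[3]);print("base centre",C,"yaw",np.degrees(np.arctan2(e[1],e[0])),np.linalg.norm(e)/2,np.linalg.norm(B[0]-B[1]))
x=e/np.linalg.norm(e);print("punch",C-8*x)
E
```

```text
sq [586.5 -58.7] [586.1 -61.8]
rd [549.9 -32.7] [550.  -35.1]
head [616.3 -43.7] [616.8 -45.2]
well rim [465.6  -1.3]
well rim [463.4 -56.6]
well rim [410.4 -53.4]
well rim [413.1   5.4]
well rim outer sc [469.1  -4.6]
well rim outer sc [458.  -63.9]
well rim outer sc [403.7 -58.2]
well rim outer sc [410.4  -1.7]
[764.3  41.1]
[ 747.8 -153.9]
[ 482.3 -129.5]
[498.5  64.4]
base centre [623.21634037 -44.47823954] yaw -5.136175502988853 266.72308335356655 195.73227306733892
punch [615.24846244 -43.76205425]
```

```bash
python3 -m jog '0 24 -53 0 1.7; 0 24 -53 0 1.7; 0 24 -53 0 1.7; 0 24 -53 0 1.7; 0 24 -53 0 1.7'; python3 -m jog '0 24 -53 0 0; 0 24 -53 0 0; 0 24 -53 0 0; 0 24 -53 0 0; 0 24 -53 0 0'; python3 -m jog '0 24 -53 0 0; 0 24 -53 0 0; 0 0 0 0 0; 0 0 0 0 0'
python3 - <<'E'
from station import r
import cv2,pickle
s=r.sense();c=r.capture("wrist");print(s["time_s"],s["tcp_pos"],s["ee_rot"],s["gripper_width"],c["T_tool_cam"],c["fovy"])
pickle.dump((s,c),open("w1.pkl","wb"));cv2.imwrite("pics/w1.png",c["pixels"][:,:,::-1])
E
```

```text
time_s: 0.72
tcp_pos: [0.2675, 0.3403, 0.2303]
ee_rot: [[0.996, -0.088, -0.0], [-0.088, -0.996, -0.0], [-0.0, 0.0, -1.0]]
wrist_force: [0.3, 0.0, 0.8]
gripper_width: 0.52
gripper_force: 0.0
time_s: 1.35
tcp_pos: [0.3874, 0.0756, 0.2307]
ee_rot: [[0.996, -0.089, 0.001], [-0.089, -0.996, 0.0], [0.001, -0.001, -1.0]]
wrist_force: [0.8, 0.5, 0.2]
gripper_width: 0.021
gripper_force: 0.0
time_s: 1.85
tcp_pos: [0.4347, -0.0288, 0.2301]
ee_rot: [[0.996, -0.091, -0.001], [-0.091, -0.996, 0.0], [-0.001, 0.0, -1.0]]
wrist_force: [-0.0, -0.2, -0.4]
gripper_width: 0.004
gripper_force: 0.0
1.85 [ 0.43473887 -0.02884145  0.23010541] [[ 9.95894563e-01 -9.05135287e-02 -1.14914652e-03]
 [-9.05135846e-02 -9.95895221e-01  3.34427140e-06]
 [-1.14473223e-03  1.00682829e-04 -9.99999340e-01]] 0.004480743708152347 [[-1.78223238e-04 -9.51916566e-01 -3.06357339e-01  8.53771765e-02]
 [ 9.99999981e-01 -1.93770569e-04  2.03363160e-05 -3.78478060e-04]
 [-7.87215119e-05 -3.06357329e-01  9.51916583e-01 -1.54054457e-01]
 [ 0.00000000e+00  0.00000000e+00  0.00000000e+00  1.00000000e+00]] 60.678616720458386
```

View pics/w1.png

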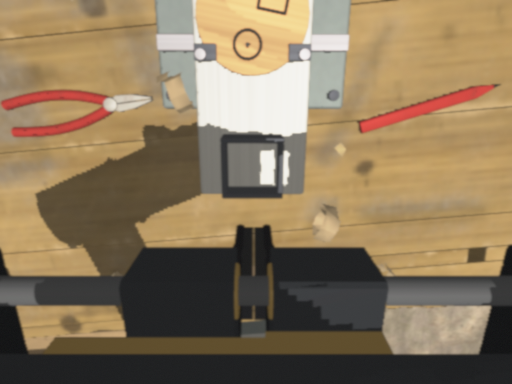

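The wrist view shows the well rim, outer, at about (222..284, 134..198), the round dot at (247,44) and the closed fingers at (253,240).

```bash
cat >> h.py <<'E'
def wonz(s,c,u,v,z):
    T=np.eye(4);T[:3,:3]=s["ee_rot"];T[:3,3]=s["tcp_pos"];T=T@np.array(c["T_tool_cam"])
    return onz(dict(pixels=c["pixels"],fovy=c["fovy"],cx=c["cx"],cy=c["cy"],origin=T[:3,3],orientation=T[:3,:3]),u,v,z)
E
python3 - <<'E'
from h import *
s,c=pickle.load(open("w1.pkl","rb"))
P=[wonz(s,c,*q,.08)[:2]*1000 for q in((222,134),(284,134),(283,198),(221,198))]
for p in P:print(p.round(1))
print("well",np.mean(P,0).round(1),"rd",(wonz(s,c,247,44,.068)*1000).round(1))
E
```

```text
[475.6  -3.2]
[470.4 -60.4]
[407.6 -55.5]
[413.2   5.3]
well [441.7 -28.5] rd [551.2 -33.6  68. ]
```

```bash
python3 -m jog '0 5 0 -50 0; 0 0 0 -50 0; 0 0 0 -40 0; 0 0 0 -20 0; 0 0 0 0 0'; python3 -m jog '0 6 -0.5 0 0;0 4 -0.4 0 0; 0 0 0 0 0';python3 -m jog '0 3 -0.3 0 0;0 0 0 0 0';python3 -m jog '0 3 -0.3 0 0;0 0 0 0 0'; python3 -m jog '0 3 -0.3 0 0;0 0 0 0 0'
```

```text
time_s: 2.52
tcp_pos: [0.439, -0.0275, 0.0695]
ee_rot: [[0.996, -0.086, -0.004], [-0.086, -0.996, -0.001], [-0.003, 0.001, -1.0]]
wrist_force: [-0.2, 1.2, -0.1]
gripper_width: 0.005
gripper_force: 0.0
time_s: 2.9
tcp_pos: [0.4512, -0.0292, 0.0714]
ee_rot: [[0.996, -0.089, 0.002], [-0.089, -0.996, 0.001], [0.002, -0.001, -1.0]]
wrist_force: [-0.7, -0.0, 0.5]
gripper_width: 0.007
gripper_force: 0.0
time_s: 3.15
tcp_pos: [0.4532, -0.0299, 0.0707]
ee_rot: [[0.996, -0.09, 0.0], [-0.09, -0.996, 0.0], [0.0, -0.0, -1.0]]
wrist_force: [-0.3, 0.2, 0.1]
gripper_width: 0.002
gripper_force: 0.1
time_s: 3.4
tcp_pos: [0.4555, -0.0304, 0.0703]
ee_rot: [[0.996, -0.09, -0.002], [-0.09, -0.996, -0.0], [-0.002, 0.001, -1.0]]
wrist_force: [-2.6, -0.0, 0.9]
gripper_width: 0.003
gripper_force: 1.4
time_s: 3.65
tcp_pos: [0.4589, -0.0307, 0.0703]
ee_rot: [[0.996, -0.09, -0.001], [-0.09, -0.996, -0.0], [-0.001, 0.0, -1.0]]
wrist_force: [-2.7, -0.6, 0.0]
gripper_width: 0.004
gripper_force: 1.2
```

```bash
python3 -m jog '0 7 -0.6 0 0;0 7 -0.6 0 0;0 7 -0.6 0 0;0 7 -0.6 0 0;0 7 -0.6 0 0';python3 -m jog '0 7 -0.6 0 0;0 7 -0.6 0 0;0 6 -0.6 0 0;0 4 -0.4 0 0;0 2 -0.2 0 0'; python3 -m jog '0 1 -0.1 0 0;0 0 0 0 0'
python3 -m jog '0 -9 -2.2 0 0; 0 0 -4 0 0;0 0 0 0 0';python3 -m jog '0 0 -3 0 0;0 0 0 0 0'
```

```text
time_s: 4.28
tcp_pos: [0.4944, -0.0337, 0.0703]
ee_rot: [[0.996, -0.09, -0.001], [-0.09, -0.996, -0.0], [-0.001, 0.0, -1.0]]
wrist_force: [-3.8, -2.0, -0.6]
gripper_width: 0.002
gripper_force: 1.9
time_s: 4.9
tcp_pos: [0.5208, -0.0356, 0.0706]
ee_rot: [[0.996, -0.089, 0.001], [-0.089, -0.996, 0.0], [0.001, -0.0, -1.0]]
wrist_force: [-2.7, -1.4, -1.3]
gripper_width: 0.005
gripper_force: 1.6
time_s: 5.15
tcp_pos: [0.5216, -0.0356, 0.0707]
ee_rot: [[0.996, -0.089, 0.001], [-0.089, -0.996, 0.0], [0.001, -0.0, -1.0]]
wrist_force: [-3.1, -0.7, -2.4]
gripper_width: 0.005
gripper_force: 1.3
time_s: 5.52
tcp_pos: [0.5131, -0.0422, 0.0712]
ee_rot: [[0.996, -0.089, 0.003], [-0.089, -0.996, 0.0], [0.003, -0.001, -1.0]]
wrist_force: [-1.1, -0.3, -0.2]
gripper_width: 0.005
gripper_force: 0.0
time_s: 5.78
tcp_pos: [0.5124, -0.0453, 0.0706]
ee_rot: [[0.996, -0.09, 0.0], [-0.09, -0.996, 0.0], [0.0, -0.0, -1.0]]
wrist_force: [-0.1, -0.6, 0.2]
gripper_width: 0.004
gripper_force: 0.0
```

```bash
python3 -m jog '0 0 -2 0 0;0 0 0 0 0';python3 -m jog '0 0 -2 0 0;0 0 0 0 0';python3 -m jog '0 0 -2 0 0;0 0 0 0 0'
```

```text
time_s: 6.02
tcp_pos: [0.5122, -0.0472, 0.0705]
ee_rot: [[0.996, -0.09, -0.0], [-0.09, -0.996, -0.0], [-0.0, 0.0, -1.0]]
wrist_force: [0.2, 0.5, 0.2]
gripper_width: 0.006
gripper_force: 0.0
time_s: 6.28
tcp_pos: [0.5122, -0.0492, 0.0705]
ee_rot: [[0.996, -0.089, -0.0], [-0.089, -0.996, -0.0], [-0.0, 0.0, -1.0]]
wrist_force: [0.0, 0.1, -0.3]
gripper_width: 0.002
gripper_force: 0.0
time_s: 6.52
tcp_pos: [0.5122, -0.0511, 0.0706]
ee_rot: [[0.996, -0.089, 0.0], [-0.089, -0.996, 0.0], [0.0, -0.0, -1.0]]
wrist_force: [0.1, 1.5, 1.2]
gripper_width: 0.007
gripper_force: 0.3
```

```bash
python3 -m jog '0 0 -2 0 0;0 0 -2 0 0;0 0 0 0 0';python3 -m jog '0 0 8 0 0;0 -7 7 0 0;0 0 0 60 0;0 0 0 60 0;0 0 0 40 0'
python3 - <<'E'
from station import r
import cv2,pickle,numpy as np
d={n:r.capture(n) for n in("top","scene")};s=r.sense();d["wrist"]=r.capture("wrist");d["s"]=s
print(s["time_s"],s["tcp_pos"])
pickle.dump(d,open("c2.pkl","wb"))
A=cv2.resize(d["top"]["pixels"][110:270,235:335],None,fx=3.7,fy=3.7,interpolation=cv2.INTER_CUBIC);B=cv2.resize(d["scene"]["pixels"][135:285,215:345],None,fx=3.2,fy=3.2,interpolation=cv2.INTER_CUBIC)
o=np.zeros((592,786,3),np.uint8);o[:,:370]=A;o[:480,370:]=B
cv2.imwrite("pics/crop2.png",o[:,:,::-1]);cv2.imwrite("pics/w2.png",d["wrist"]["pixels"][:,:,::-1])
E
```

```text
time_s: 6.9
tcp_pos: [0.5119, -0.0552, 0.0705]
ee_rot: [[0.996, -0.09, -0.001], [-0.09, -0.996, 0.0], [-0.001, 0.0, -1.0]]
wrist_force: [-1.2, 3.3, 0.7]
gripper_width: 0.007
gripper_force: 1.2
time_s: 7.52
tcp_pos: [0.5055, -0.0398, 0.2337]
ee_rot: [[0.996, -0.089, 0.004], [-0.089, -0.996, 0.0], [0.004, -0.001, -1.0]]
wrist_force: [0.3, -0.6, -1.0]
gripper_width: 0.005
gripper_force: 0.0
7.625 [ 0.50767748 -0.03958636  0.23596369]
```

View pics/crop2.png

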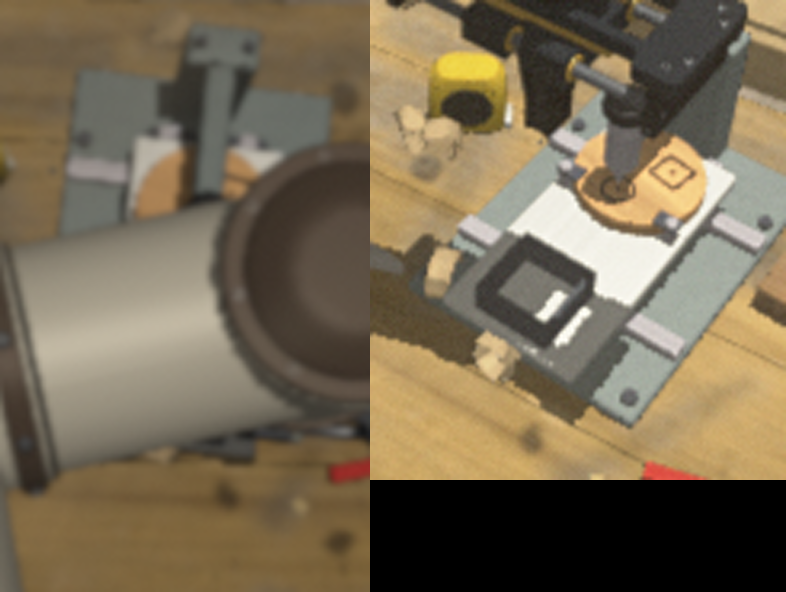

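View pics/w2.png

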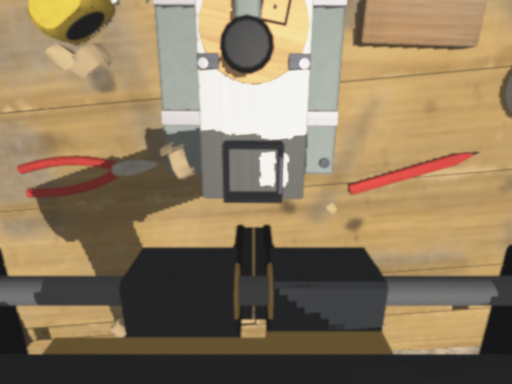

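In the scene crop the square dot is at (672,173) and the round mark at about (618,188), under the tip. In the wrist view the well rim is at (223..284, 141..202) and the head at (246,44).

Run:
```python
from h import *
d=pickle.load(open("c2.pkl","rb"));S=d["scene"]
print("sq",(onz(S,*sc(672,173),.068)*1000).round(1),"rd",(onz(S,*sc(618,188),.068)*1000).round(1))
P=[wonz(d["s"],d["wrist"],*q,.08)[:2]*1000 for q in((223,141),(284,141),(284,202),(223,202))]
print("well",np.mean(P,0).round(1),"head",(wonz(d["s"],d["wrist"],246,44,.163)*1000).round(1))
```

```text
sq [653.5 -72.9  68. ] rd [618.8 -45.5  68. ]
well [509.6 -39.4] head [616.5 -44.1 163. ]
```

```bash
python3 -m jog '0 50 -2.4 0 0;0 50 -2.4 0 0; 0 10 0 -20 0;0 0 0 -38 0; 0 0 0 0 0';python3 -m jog '0 0 0 -4 0;0 0 0 -4 0;0 0 0 -4 0;0 0 0 -3 0;0 0 0 0 0'
```

```text
time_s: 8.3
tcp_pos: [0.612, -0.0449, 0.1684]
ee_rot: [[0.996, -0.09, -0.01], [-0.09, -0.996, -0.001], [-0.01, 0.002, -1.0]]
wrist_force: [-2.6, 0.8, 3.1]
gripper_width: 0.005
gripper_force: 1.2
time_s: 8.93
tcp_pos: [0.6151, -0.045, 0.1623]
ee_rot: [[0.996, -0.088, 0.002], [-0.088, -0.996, -0.001], [0.002, 0.001, -1.0]]
wrist_force: [-8.4, 3.1, 18.9]
gripper_width: 0.007
gripper_force: 9.2
```

```bash
python3 -m jog '0 0 0 0 0';python3 -m jog '0 0 0 15 0;0 0 0 40 0;0 -50 2.4 0 0;0 -50 2.4 10 0;0 0 0 0 0'
```

```text
time_s: 9.05
tcp_pos: [0.615, -0.045, 0.1623]
ee_rot: [[0.996, -0.088, 0.002], [-0.088, -0.996, -0.001], [0.002, 0.001, -1.0]]
wrist_force: [-8.3, 2.2, 18.0]
gripper_width: 0.003
gripper_force: 9.1
time_s: 9.68
tcp_pos: [0.5132, -0.04, 0.2239]
ee_rot: [[0.996, -0.089, 0.003], [-0.089, -0.996, 0.001], [0.003, -0.001, -1.0]]
wrist_force: [0.0, 0.3, 0.5]
gripper_width: 0.005
gripper_force: 0.0
```

```bash
python3 -m jog '0 -3 0 0 0;0 0 0 -60 0; 0 0 0 -60 0;0 0 0 -33 0;0 0 0 0 0';python3 -m jog '0 -8 0.7 0 0;0 -3 0.2 0 0;0 0 0 0 0'
```

```text
time_s: 10.3
tcp_pos: [0.5115, -0.0404, 0.0667]
ee_rot: [[0.996, -0.09, -0.006], [-0.09, -0.996, -0.001], [-0.006, 0.002, -1.0]]
wrist_force: [0.5, 0.0, 0.8]
gripper_width: 0.005
gripper_force: 0.0
time_s: 10.68
tcp_pos: [0.5016, -0.039, 0.0709]
ee_rot: [[0.996, -0.089, 0.003], [-0.089, -0.996, 0.001], [0.003, -0.001, -1.0]]
wrist_force: [-0.9, 0.1, 0.4]
gripper_width: 0.003
gripper_force: 0.0
```

```bash
python3 -m jog '0 -2 0.2 0 0;0 0 0 0 0';python3 -m jog '0 -2 0.2 0 0;0 0 0 0 0'
```

```text
time_s: 10.92
tcp_pos: [0.4992, -0.039, 0.0699]
ee_rot: [[0.996, -0.089, 0.001], [-0.089, -0.996, 0.0], [0.001, -0.0, -1.0]]
wrist_force: [-0.5, -0.0, -0.1]
gripper_width: 0.006
gripper_force: 0.0
time_s: 11.18
tcp_pos: [0.497, -0.0388, 0.0695]
ee_rot: [[0.996, -0.089, -0.0], [-0.089, -0.996, -0.0], [-0.0, 0.0, -1.0]]
wrist_force: [0.3, -0.4, -1.0]
gripper_width: -0.001
gripper_force: 0.0
```

```bash
python3 -m jog '0 -2 0.2 0 0;0 0 0 0 0';python3 -m jog '0 -2 0.2 0 0;0 0 0 0 0';python3 -m jog '0 -2 0.2 0 0;0 0 0 0 0'
```

```text
time_s: 11.42
tcp_pos: [0.495, -0.0386, 0.0695]
ee_rot: [[0.996, -0.089, -0.0], [-0.089, -0.996, -0.0], [-0.0, 0.0, -1.0]]
wrist_force: [-0.5, -1.2, -0.1]
gripper_width: 0.008
gripper_force: 0.0
time_s: 11.68
tcp_pos: [0.4932, -0.0384, 0.0696]
ee_rot: [[0.996, -0.089, 0.0], [-0.089, -0.996, 0.0], [0.0, -0.0, -1.0]]
wrist_force: [0.5, 0.8, -0.8]
gripper_width: 0.004
gripper_force: 0.0
time_s: 11.92
tcp_pos: [0.4921, -0.0381, 0.0698]
ee_rot: [[0.996, -0.089, 0.002], [-0.089, -0.996, 0.0], [0.002, -0.0, -1.0]]
wrist_force: [3.4, -0.3, -1.6]
gripper_width: 0.006
gripper_force: 1.5
```

```bash
python3 -m jog '0 -7 0.6 0 0;0 -7 0.6 0 0;0 -7 0.6 0 0;0 -7 0.6 0 0;0 -5 0.5 0 0';python3 -m jog '0 -3 0.3 0 0;0 -2 0.2 0 0;0 -0.5 0 0 0;0 0 0 0 0'
```

```text
time_s: 12.55
tcp_pos: [0.458, -0.0349, 0.0698]
ee_rot: [[0.996, -0.089, 0.001], [-0.089, -0.996, 0.0], [0.001, -0.001, -1.0]]
wrist_force: [2.9, 2.1, -0.5]
gripper_width: 0.009
gripper_force: 1.8
time_s: 13.05
tcp_pos: [0.4526, -0.0349, 0.0696]
ee_rot: [[0.996, -0.089, -0.0], [-0.089, -0.996, -0.0], [-0.0, 0.0, -1.0]]
wrist_force: [2.7, 0.8, 0.7]
gripper_width: 0.002
gripper_force: 1.4
```

```bash
python3 -m jog '0 9 0 0 0;0 0 8 0 0;0 0 3 0 0;0 0 0 0 0';python3 -m jog '0 0 2 0 0;0 0 0 0 0';python3 -m jog '0 0 2 0 0;0 0 0 0 0';python3 -m jog '0 0 1 0 0;0 0 0 0 0'
```

```text
time_s: 13.55
tcp_pos: [0.4611, -0.0236, 0.0693]
ee_rot: [[0.996, -0.089, -0.001], [-0.089, -0.996, -0.0], [-0.001, 0.0, -1.0]]
wrist_force: [0.2, -0.0, -0.1]
gripper_width: 0.004
gripper_force: 0.0
time_s: 13.8
tcp_pos: [0.4616, -0.0217, 0.0696]
ee_rot: [[0.996, -0.089, -0.0], [-0.089, -0.996, -0.0], [-0.0, 0.0, -1.0]]
wrist_force: [0.2, -0.2, -0.1]
gripper_width: 0.002
gripper_force: 0.0
time_s: 14.05
tcp_pos: [0.4617, -0.0197, 0.0696]
ee_rot: [[0.996, -0.089, 0.0], [-0.089, -0.996, 0.0], [0.0, -0.0, -1.0]]
wrist_force: [0.1, 0.0, 0.4]
gripper_width: 0.006
gripper_force: 0.0
time_s: 14.3
tcp_pos: [0.4617, -0.0188, 0.0695]
ee_rot: [[0.996, -0.089, -0.0], [-0.089, -0.996, -0.0], [-0.0, 0.0, -1.0]]
wrist_force: [0.9, -0.1, 0.6]
gripper_width: 0.002
gripper_force: 0.0
```

```bash
python3 -m jog '0 0 1.5 0 0;0 0 0 0 0';python3 -m jog '0 0 1.5 0 0;0 0 0 0 0'
```

```text
time_s: 14.55
tcp_pos: [0.4617, -0.0175, 0.0696]
ee_rot: [[0.996, -0.089, -0.0], [-0.089, -0.996, -0.0], [0.0, 0.0, -1.0]]
wrist_force: [0.9, -3.1, -0.9]
gripper_width: 0.007
gripper_force: 1.3
time_s: 14.8
tcp_pos: [0.4619, -0.0158, 0.0696]
ee_rot: [[0.996, -0.089, 0.0], [-0.089, -0.996, -0.0], [0.0, -0.0, -1.0]]
wrist_force: [1.8, -3.3, -0.6]
gripper_width: 0.005
gripper_force: 1.4
```

```bash
python3 -m jog '0 0.5 5 0 0;0 0.5 5 0 0;0 0.5 5 0 0;0 0.3 4 0 0;0 0.2 2 0 0';python3 -m jog '0 0 0.5 0 0;0 0 0 0 0';python3 -m jog '0 0 -8 0 0;0 0 -6 0 0;0 0 0 60 0;0 0 0 60 0;0 0 0 40 0'
python3 - <<'E'
from station import r
import cv2,pickle,numpy as np
d={"scene":r.capture("scene")};s=r.sense();d["wrist"]=r.capture("wrist");d["s"]=s
print(s["time_s"],s["tcp_pos"])
pickle.dump(d,open("c3.pkl","wb"))
B=cv2.resize(d["scene"]["pixels"][135:285,215:345],None,fx=3.2,fy=3.2,interpolation=cv2.INTER_CUBIC)
W=d["wrist"]["pixels"][0:220,140:360]
W=cv2.resize(W,None,fx=1.68,fy=1.68,interpolation=cv2.INTER_CUBIC)
o=np.zeros((592,786,3),np.uint8);o[:W.shape[0],:W.shape[1]]=W;o[:480,370:]=B
cv2.imwrite("pics/crop3.png",o[:,:,::-1])
E
```

```text
time_s: 15.42
tcp_pos: [0.4638, 0.0056, 0.0696]
ee_rot: [[0.996, -0.089, 0.0], [-0.089, -0.996, 0.0], [0.0, -0.0, -1.0]]
wrist_force: [1.7, -3.5, -0.7]
gripper_width: 0.006
gripper_force: 1.6
time_s: 15.68
tcp_pos: [0.4636, 0.0059, 0.0696]
ee_rot: [[0.996, -0.089, -0.0], [-0.089, -0.996, 0.0], [-0.0, -0.0, -1.0]]
wrist_force: [0.8, -1.6, -0.6]
gripper_width: 0.004
gripper_force: 0.5
time_s: 16.3
tcp_pos: [0.4642, -0.0085, 0.2326]
ee_rot: [[0.996, -0.09, 0.004], [-0.09, -0.996, 0.001], [0.003, -0.001, -1.0]]
wrist_force: [1.0, -0.2, -0.6]
gripper_width: 0.009
gripper_force: 0.0
16.35 [ 0.46695257 -0.00835845  0.23751362]
```

View pics/crop3.png

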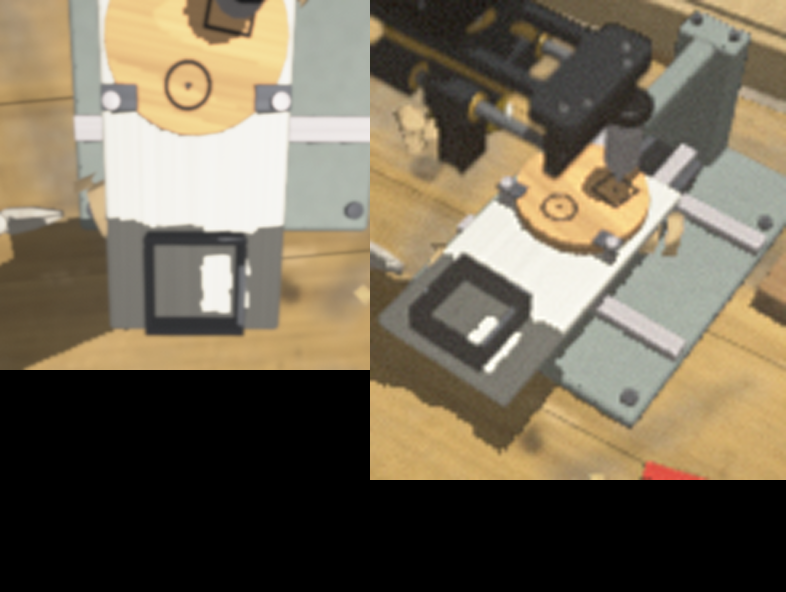

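The round dot is at scene crop (560,206) and the square mark at about (614,188), under the tip. In the wrist crop the round dot is at (188,85) and the well rim at (146..246, 232..334).

Run:
```python
from h import *
d=pickle.load(open("c3.pkl","rb"));S=d["scene"]
rd=onz(S,*sc(560,206),.068)*1000
w=wonz(d["s"],d["wrist"],140+188.5/1.68-.5,85.5/1.68-.5,.068)*1000
print("sc rd",rd.round(1),"sq dir",(onz(S,*sc(614,188),.068)*1000).round(1),"sq",(rd+[36.3,-26.5,0]).round(1))
print("wrist rd",w.round(1),(w+[36.3,-26.5,0]).round(1))
print("well",np.mean([wonz(d["s"],d["wrist"],140+a/1.68,b/1.68,.08)*1000 for a in(146,246) for b in(232,334)],0).round(1))
```

```text
sc rd [580.9 -17.7  68. ] sq dir [617.3 -43.   68. ] sq [617.2 -44.2  68. ]
wrist rd [580.9 -16.3  68. ] [617.2 -42.8  68. ]
well [471.6 -11.3  80. ]
```

```bash
python3 -m jog '0 50 -12 0 0;0 50 -12 0 0;0 50 -12 0 0;0 0 0 -30 0;0 0 0 0 0';python3 -m jog '0 0 0 -25 0;0 0 0 -5 0;0 0 0 0 0'
```

```text
time_s: 17.02
tcp_pos: [0.6115, -0.0449, 0.1954]
ee_rot: [[0.996, -0.091, -0.009], [-0.091, -0.996, -0.0], [-0.009, 0.001, -1.0]]
wrist_force: [0.2, 0.7, 0.6]
gripper_width: 0.006
gripper_force: 0.0
time_s: 17.4
tcp_pos: [0.6133, -0.0444, 0.1707]
ee_rot: [[0.996, -0.089, -0.0], [-0.089, -0.996, -0.001], [-0.0, 0.001, -1.0]]
wrist_force: [-1.3, 0.4, 2.0]
gripper_width: 0.007
gripper_force: 0.9
```

```bash
python3 -m jog '0 0 0 -4 0;0 0 0 -4 0;0 0 0 -2 0;0 0 0 0 0;0 0 0 0 0'
```

```text
time_s: 18.02
tcp_pos: [0.6143, -0.0444, 0.1624]
ee_rot: [[0.996, -0.088, 0.003], [-0.088, -0.996, -0.001], [0.003, 0.0, -1.0]]
wrist_force: [-4.9, 1.3, 11.7]
gripper_width: 0.008
gripper_force: 5.7
```

```bash
python3 -m jog '0 0 0 -1 0;0 0 0 0 0;0 0 0 15 0;0 0 0 50 0;0 0 0 0 0';python3 -m jog '0 -50 0 20 0;0 -50 0 0 0;0 -50 50 0 0;0 0 60 0 0;0 0 60 0 0';python3 -m jog '0 0 60 0 0;0 0 0 0 0;0 0 0 0 0'
python3 - <<'E'
from station import r
import cv2,pickle,numpy as np
S=r.capture("scene");T=r.capture("top");pickle.dump({"scene":S,"top":T},open("c4.pkl","wb"))
A=cv2.resize(T["pixels"][110:270,235:335],None,fx=3.7,fy=3.7,interpolation=cv2.INTER_CUBIC);B=cv2.resize(S["pixels"][135:285,215:345],None,fx=3.2,fy=3.2,interpolation=cv2.INTER_CUBIC)
o=np.zeros((592,786,3),np.uint8);o[:,:370]=A;o[:480,370:]=B
cv2.imwrite("pics/crop4.png",o[:,:,::-1])
E
```

```text
time_s: 18.65
tcp_pos: [0.6164, -0.0441, 0.2282]
ee_rot: [[0.996, -0.089, 0.01], [-0.089, -0.996, 0.001], [0.01, -0.002, -1.0]]
wrist_force: [1.1, -0.1, -0.1]
gripper_width: 0.007
gripper_force: 0.0
time_s: 19.27
tcp_pos: [0.4687, 0.1213, 0.2435]
ee_rot: [[0.996, -0.09, 0.001], [-0.09, -0.996, 0.001], [0.0, -0.001, -1.0]]
wrist_force: [0.9, -0.7, 0.5]
gripper_width: 0.006
gripper_force: 0.0
time_s: 19.65
tcp_pos: [0.469, 0.1798, 0.2427]
ee_rot: [[0.996, -0.089, -0.002], [-0.089, -0.996, -0.001], [-0.001, 0.001, -1.0]]
wrist_force: [-0.3, 0.1, 0.2]
gripper_width: 0.005
gripper_force: 0.0
```

View pics/crop4.png

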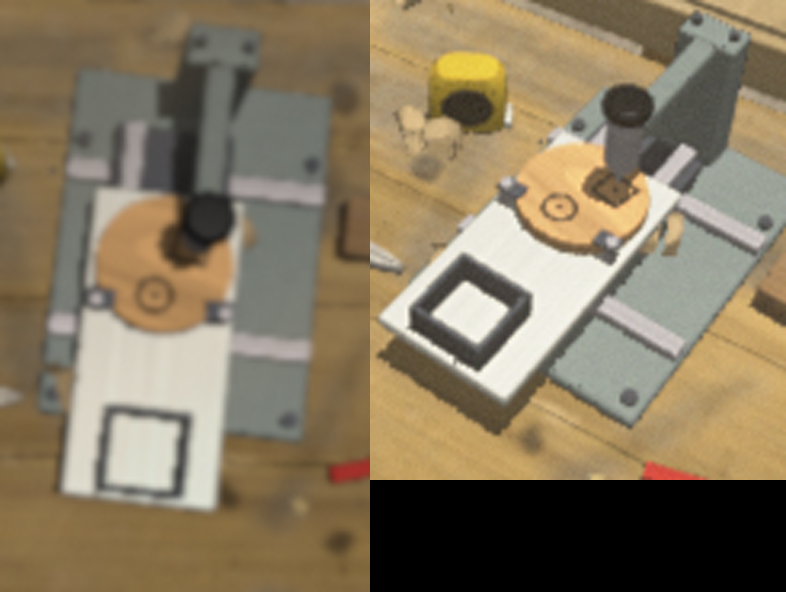

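The punch head is up at crop (210,216), as at the start. The round dot is still at scene (560,206), so the square mark is under the tip, and the bystanders I can see haven't moved.

```bash
python3 -c "
from station import r
print(r.finish_job())"
```

```text
the job is handed in; nothing more can be done
None
```

I punched the round mark and then the square mark, each measured within about 2 mm of the punch point. The job is handed in at about 20 s with the punch up, the square mark under it and the arm clear; the hand-in gave no verdict.

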